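# Zero the travel dial, then index the board slide one hole and hold the pin home

### The arm

A 6-joint arm with a two-finger parallel gripper is mounted at the origin on a cart in front of the work surface, level with it; the furniture and walls round the work are solid. World frame = base frame: x ahead of the robot, y to its left, z up, the work surface at z = 0. Lengths are in m, angles in rad, forces in N, time in s.
With the tool pointing down it reaches from about 0.325 to 0.875 m from the base axis. Payload 4.4 kg.
Tool frame: the origin (TCP) lies between the finger pads; the fingertips stand 11 mm ahead of it and the grasp point (between the pads) lies 8 mm behind it; z points along the fingers, y is the line along which they close (so a half turn about z gives the same grasp; the last joint's range is limited). The gripper opens to 85 mm and grips with 20 to 120 N. Pads are 22 mm wide; open, the fingers measure 114 mm over their backs; the gripper's body (76 mm by 85 mm) begins 54 mm behind the grasp point. The pads swing forward as they close: fully open they stand 13 mm farther back than shut.
Start: joints at [-1.359, 0.207, 1.542, -0, 1.393, -0.15], TCP at [0.204, -0.538, 0.242] pointing down, gripper open.
Joint ranges: [-2.73, 2.73], [-0.86, 2.22], [0.23, 2.46], [-1.11, 4.25], [0.08, 2.63], [-2.82, 2.82]. Speed limits (rad/s): [2.79, 2.79, 3.14, 3.14, 3.14, 3.14].

### API

Orientations are given as a 3x3 rotation matrix whose columns are the frame's x, y, z axes.
In Python, from station import arm gives the robot as it stands. The module is installed in compiled form; this text tells all that it offers.
- The arm moves only by the tool send_rows, never from a script. Its arguments are lists of equal length, an entry for each row: "dr": the turn, a rotation vector about the tool's x, y, z in degrees, a list of three; "offset": the shift along the tool's x, y, z in cm, a list of three; "claw": the opening, from -1 (shut) to 1 (fully open). A call has 1 to 20 rows; each row is the pose to reach, as a shift and turn from the pose commanded when the call began, along the tool's axes at that moment; what a row does not reach only later rows make up. A row lasts 1/10 s, in which the tool goes at most 50 mm and 8.59 degrees, less where a joint would pass 70% of its speed; a pose out of reach is approached as far as the arm can. A call with a gripper value outside its range is refused whole. The fingers move at their own pace and stop on an object; the grip force is fixed at half the most. Time passes only in rows, so rows that repeat a pose let the fingers close. It gives the time, the measured TCP pose, the force, the opening and the grip force at its end, in the units of the state.
- arm.state(): the state, without advancing time (a new reading comes with each control period).
- arm.read_camera(name): name is "scene" or "top"; returns a dict with "frame" (420x560x3 uint8, red, green, blue), "depth" (420x560 float32, m along the optical axis (not along the pixel's ray), 0 where there is no reading), "camera_matrix" (3x3 intrinsics, pixels), "rvec" (rotation vector, rad) and "tvec" (3), from world to camera coordinates, as OpenCV has them. Camera axes: x right, y down, z forward; pixel columns grow to the right and rows downward; lengths in m; the calibration is good to about 2 mm. A picture is of the moment at which its call begins.
- arm.finish_job(): hands the job in; it is judged then, once.
The state is a dict: "t": time; "joint_positions": joint angles; "qd": joint speeds; "joint_efforts": joint torques, N m; "ee_pos": TCP position; "tool_rot": TCP orientation; "ft_force": force on the tool from outside, world axes, zero at the start; "wrist_torque": the same for the moment, N m; "opening": finger opening in m; "gripper_force": force on a finger pad.
Only numpy, scipy, OpenCV 4.12 (cv2) and the standard library are available. Lean on these libraries where they do the work, as an engineer would, in place of code of your own. Each camera call takes 0.05 s, during which the arm holds its last target. There are 200 camera calls.

### The job

Check one step of the board slide: first turn the ring round the dial until its raised zero mark stands at the long end of the dial's pointer, with the slide still locked where it is. Then pull the plunger knob up, draw the slide along to the very next hole away from the dial, and push the pin fully home there. Leave the ring as you set it, do not shift the loupe, the dish or the chip tray, and finish while still holding the knob in a firm grip, pin home, so that the reading can be taken.

Things in the scene. Friction and masses are not known exactly. Their poses are not given: they have to be found in the camera images.
- index_jig: Fixed indexing slide: base plate x -42..30, y -100..100 mm, 10 mm thick, origin on its underside, z up; +y runs along the slide toward the dial (at y = 70 mm), -x faces the robot. A drilled bar 22 mm wide, top 22 mm up, lies along y at x = 0: three 9.6 mm holes at y = -20, -45, -70 mm, 12 mm deep. The dial housing, 52 mm across up to 30 mm high, stands under the ring.
- bezel (a joint): Angle of the aluminium ring round the dial, rad, positive counter-clockwise seen from above; 0 = zero mark at the pointer while the slide is in its first hole. It starts between 0.5 and 1.3, so it must be turned clockwise. Stays where it is left (friction 0.06 N m); limits +-2.
- bezel_center (a point): On the ring's axis at half its gripping height, 52 mm above the bench. The ring is 48 mm in outer diameter (about 49 over the knurling), from 42 to 62 mm above the bench; 40 mm across at its neck below.
- zero_mark (a point): Inner end of the black raised mark on top of the ring, 17 mm from the ring's axis, 61 mm above the bench.
- pointer_tip (a point): Tip of the thin black pointer on the white dial face, 17 mm from the axis, 61 mm above the bench; at the start it points along the jig's -x. It is driven by the slide (a quarter turn clockwise for 25 mm) and is not to be touched.
- carriage (a joint): Travel of the aluminium sliding section away from the dial (jig's -y), m: 0 = first hole (start), 0.025 = next hole, 0.050 = last; range -0.004 to 0.054, friction 1.2 N. A pin in a hole locks it with 0.8 mm play either way. Saddle 50 x 36 mm, top 33 mm above the bench; a ledge with a circuit board (top below 30 mm) reaches 76 mm to -x of the pin.
- plunger (a joint): Lift of the spring plunger on the sliding section, m: 0 = fully home, up to 0.016. Pin 8 mm thick, last 3 mm tapered, 8.5 mm deep in the bar when home: lift it 10 to 15 mm to move the section. The spring pushes it down with 2.4 N at home, 4.8 N at full lift. Resting on the bar between holes it reads about 0.0085.
- knob_center (a point): Middle of the black knurled plunger knob, on its axis: knob 26 mm in diameter, 20 mm high, from 50.5 to 71 mm above the bench when home; 17 to 23 mm thick boss under it. It moves with the section and rises with the plunger.
- next_hole (a point): Mouth of the next hole on the bar's top, 22 mm above the bench.
- loupe: Loose black loupe, 35 mm across and 26 mm high, standing beside the jig's far-from-dial end; origin under its centre. Leave it.
- dish: Loose round metal dish, 45 mm across and 9 mm high, near the loupe; origin under its centre. Leave it.
- chip_tray: Loose white chip tray 44 x 52 x 8 mm beside the dial end of the jig; origin under its centre. Leave it.

How it is judged:
On the way, in this order (a step that is already met when the one before it is completed fails the run):
1. the ring is turned until its zero mark stands at the pointer, the slide still locked in its first hole (distance between zero_mark and pointer_tip below 0.002 m and value of joint each of plunger, carriage below 0.002 m), for 0.2 s.
2. the plunger is pulled up clear of the first hole (value of joint plunger above 0.0075 m and value of joint carriage below 0.01 m), for 0.05 s.
3. the pin is home in the next hole (value of joint plunger below 0.0015 m and value of joint carriage between 0.023 and 0.027 m), for 0.2 s.
At the end, for the whole second after the job is handed in: The section is at the next hole (travel 25 mm within 2 mm) with the pin home (lift under 1.5 mm), the ring within 0.15 rad of where the mark met the pointer, and the fingers still hold the knob with more than 3 N (all of step 3 and value of joint bezel between -0.15 and 0.15 rad and contact force between the fingers and plunger above 3 N); the arm keeps its last pose, push and grip.
It fails at once if the slide is taken past the next hole (value of joint carriage above 0.04 m).
It fails at once if the loupe, the dish or the chip tray is shifted by more than 20 mm (distance of any of loupe, dish, chip_tray from where it was at the start of the episode above 0.02 m).
It also fails if it takes over 48 s, if anything falls off the work surface, if the arm or the gripper's body presses on something with over 40 N, if the wrist force passes 120 N, or if a joint passes its speed limit or range.

## Working session

There is one attempt and no reset: what is moved stays moved. The work goes in short steps, Python scripts to look and compute and a tool call to move; the robot and the scene stay as the last step left them, time stands still between calls to the robot, and variables do not carry over. Pictures are saved under pics/ and viewed, at most 10 in all, crops included, and the job is handed in when it is done.

Besides the shell and the picture viewer there is one more tool, called after "Emit:" as a command line: name --argument value ..., lists and objects as JSON in quotes. send_rows: Moves the arm, as the interface text tells. Its arguments: {"type":"object","properties":{"dr":{"type":"array","items":{"type":"array","items":{"type":"number"}}},"offset":{"type":"array","items":{"type":"array","items":{"type":"number"}}},"claw":{"type":"array","items":{"type":"number"}}},"required":["dr","offset","claw"]}

```bash
mkdir -p pics; cat > h.py <<'E'
import numpy as np, cv2
from station import arm
def cam(n):
    c=arm.read_camera(n); c['R']=cv2.Rodrigues(np.array(c['rvec'],float))[0]; c['t']=np.array(c['tvec'],float).ravel(); c['K']=np.array(c['camera_matrix']); return c
def ray(c,u,v):
    d=c['R'].T@np.linalg.inv(c['K'])@np.array([u,v,1.]); return -c['R'].T@c['t'], d
def onz(c,u,v,z):
    o,d=ray(c,u,v); return o+d*(z-o[2])/d[2]
def proj(c,p):
    q=c['K']@(c['R']@np.array(p)+c['t']); return q[:2]/q[2]
def tri(c1,p1,c2,p2):
    o1,d1=ray(c1,*p1);o2,d2=ray(c2,*p2);A=np.c_[d1,-d2];s=np.linalg.lstsq(A,o2-o1,rcond=None)[0]
    a,b=o1+s[0]*d1,o2+s[1]*d2; return (a+b)/2,np.linalg.norm(a-b)
def cloud(c):
    v,u=np.mgrid[0:420,0:560]; d=c['depth']; p=np.stack([u*d,v*d,d],-1)@np.linalg.inv(c['K']).T
    return (p-c['t'])@c['R']
def save(c,n,box=None,s=1):
    f=c['frame'][:,:,::-1]
    if box: f=f[box[1]:box[3],box[0]:box[2]]
    cv2.imwrite('pics/'+n,cv2.resize(np.ascontiguousarray(f),None,fx=s,fy=s,interpolation=cv2.INTER_CUBIC))
E
python3 - <<'E'
from h import *
for n in('scene','top'):
    c=cam(n); save(c,n+'0.png'); print(n,-c['R'].T@c['t'],c['K'][0,0],(c['depth']>0).mean()); print(c['R'])
E
```

```text
scene [0.06460183 0.75749988 0.40246362] 480.29711559663826 0.9960034013605442
[[-0.89009659 -0.45558196  0.01315809]
 [-0.18774347  0.34019268 -0.92142353]
 [ 0.41530765 -0.82262629 -0.38833689]]
top [0.37764648 0.07558746 0.90662002] 455.36910401881653 0.9960119047619047
[[ 0.02743109 -0.99885684  0.03914785]
 [-0.99787678 -0.02967642 -0.05797627]
 [ 0.05907176 -0.03747438 -0.9975501 ]]
```

View pics/top0.png

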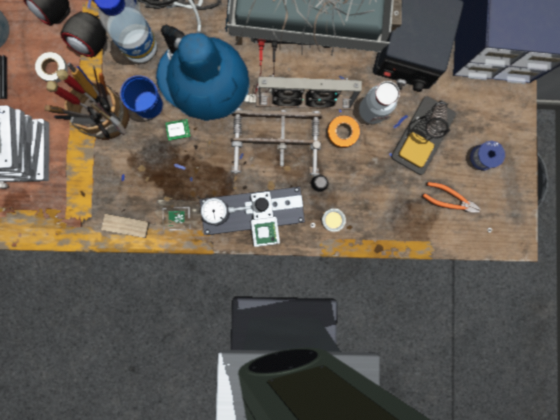

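View pics/scene0.png

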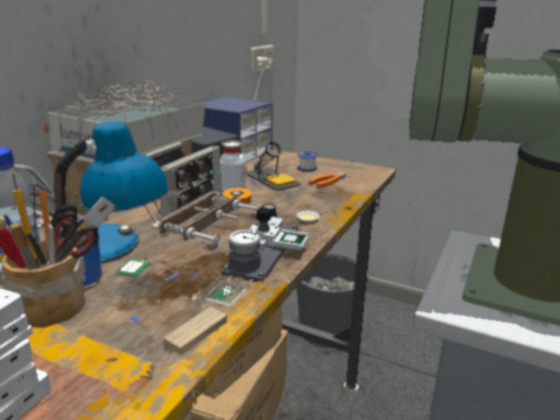

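The top view shows the dial at (214,211), the knob at (262,205), the loupe at (320,183), the dish at (334,220) and the tray at (177,212). In the scene view the dial is near (244,240) and the knob near (266,214). The blue lamp stands behind the jig.

```bash
python3 - <<'E'
from h import *
t=cam('top'); s=cam('scene')
a=cv2.resize(t['frame'][175:250,185:315],None,fx=6,fy=6,interpolation=cv2.INTER_CUBIC)[:, :780]
b=cv2.resize(s['frame'][195:285,210:320],None,fx=5,fy=5,interpolation=cv2.INTER_CUBIC)
cv2.imwrite('pics/z1.png',a[:,:,::-1]); cv2.imwrite('pics/z2.png',b[:,:,::-1])
P=cloud(t)
# local heights
m=(P[...,2]>.055)&(P[...,2]<.066)
for (u,v) in((214,211),(262,205),(285,203),(320,183),(334,220),(205,75)):
    print((u,v),P[v,u].round(4))
# dial white face
g=t['frame'].astype(int)
w=(g.min(2)>170).astype(np.uint8); w[:,:195]=0;w[:,235:]=0;w[:190]=0;w[230:]=0
n,l,st,ce=cv2.connectedComponentsWithStats(w); print(st,ce)
k=(g.max(2)<45).astype(np.uint8); k[:,:240]=0;k[:,285:]=0;k[:185]=0;k[225:]=0
n,l,st,ce=cv2.connectedComponentsWithStats(k); print(st,ce)
# base plate points z~0.01
mm=(abs(P[...,2]-.01)<.003)&(g.max(2)<95); mm[:180]=0;mm[245:]=0;mm[:,:195]=0;mm[:,310:]=0
r=cv2.minAreaRect(P[mm][:,:2].astype(np.float32)); print(mm.sum(),r)
E
```

```text
(214, 211) [0.4234 0.1696 0.062 ]
(262, 205) [0.4365 0.0813 0.0716]
(285, 203) [0.4452 0.0369 0.0217]
(320, 183) [ 0.486  -0.0301  0.0268]
(334, 220) [ 0.4157 -0.0627  0.0023]
(205, 75) [0.6342 0.1779 0.1869]
[[     0      0    560    420 234722]
 [   202    199     24     24    461]
 [   229    208      6      4     17]] [[279.63349835 209.49875171]
 [213.31019523 210.14967462]
 [231.17647059 209.11764706]]
[[     0      0    560    420 235200]] [[279.5 209.5]]
125 ((0.4295673370361328, 0.1036289855837822), (0.07193140685558319, 0.20509073138237), 8.980339050292969)
```

View pics/z1.png

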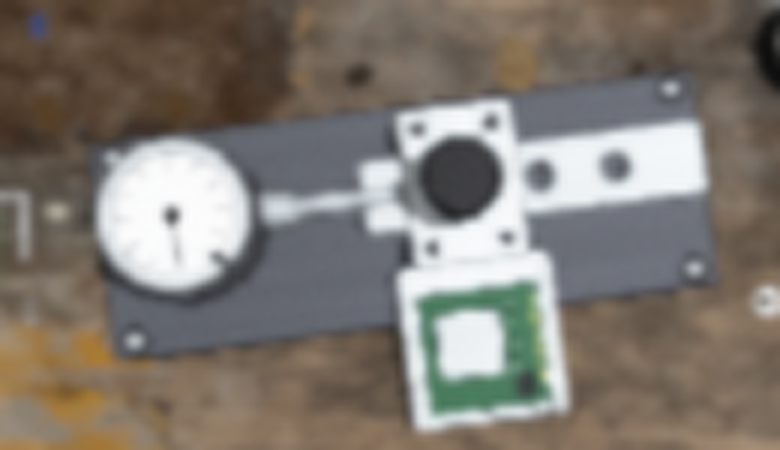

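View pics/z2.png

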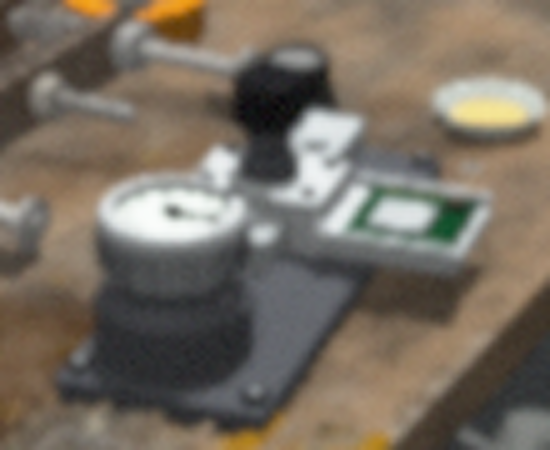

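The top crop shows the pointer running from (172,215) to (178,265) and the zero mark near (220,262), about 50° counter-clockwise of the pointer. The scene crop shows the ring with its face at (172,213), and the knob top at about (300,58).

```bash
python3 - <<'E'
from h import *
t=cam('top'); s=cam('scene')
def grid(c,x0,y0,z,h,n=400):  # not used for search: rectify plane z, 1px = 2h/n
    i=np.arange(n); X=x0+h-2*h*i/n; Y=y0+h-2*h*i/n
    YY,XX=np.meshgrid(Y,X); p=np.stack([XX,YY,0*XX+z],-1)@c['R'].T+c['t']; q=p@c['K'].T; q=(q[...,:2]/q[...,2:]).astype(np.float32)
    return cv2.remap(c['frame'],q[...,0],q[...,1],cv2.INTER_CUBIC)
P=cloud(t); Q=cloud(s)
for n,C in(('top',P),('scene',Q)):
    for nm,z0,z1,x,y,r in(('ring',.058,.066,.424,.169,.035),('knob',.067,.076,.437,.081,.022)):
        m=(C[...,2]>z0)&(C[...,2]<z1)&(np.hypot(C[...,0]-x,C[...,1]-y)<r); p=C[m]
        (cx,cy),R=cv2.minEnclosingCircle(p[:,:2].astype(np.float32)); print(n,nm,m.sum(),p.mean(0).round(4),round(cx,4),round(cy,4),round(R,4))
# two-view: white face centroids, knob dark
def cen(c,mask,box):
    k=np.zeros(mask.shape,np.uint8);k[box[1]:box[3],box[0]:box[2]]=mask[box[1]:box[3],box[0]:box[2]]
    n,l,st,ce=cv2.connectedComponentsWithStats(k); i=1+st[1:,4].argmax()
    ct=cv2.findContours((l==i).astype(np.uint8),0,1)[0][0]; return cv2.fitEllipse(cv2.convexHull(ct)),st[i]
gt,gs=t['frame'].min(2),s['frame'].min(2)
a=cen(t,gt>150,(198,192,230,228)); b=cen(s,gs>150,(228,225,262,252)); print(a,b); print('dial',tri(t,a[0][0],s,b[0][0]))
at=a[0][0]; print('dial on z.062',onz(t,*at,.062))
k=cen(t,t['frame'].max(2)<85,(250,190,275,218)); print(k,onz(t,*k[0][0],.070))
ks=cen(s,s['frame'].max(2)<75,(254,200,280,222)); print(ks)
C=onz(t,*at,.062)
im=grid(t,C[0],C[1],.061,.03); im2=grid(s,C[0],C[1],.061,.03)
cv2.imwrite('pics/r1.png',np.hstack([im,im2])[:,:,::-1])
st=arm.state(); print(st['t'],st['tool_rot'],st['ft_force'],st['opening'])
E
```

```text
top ring 370 [0.4245 0.1693 0.0609] 0.4251 0.17 0.024
top knob 153 [0.439  0.0816 0.0711] 0.4395 0.0814 0.0134
scene ring 240 [0.4215 0.1751 0.0602] 0.4232 0.1737 0.0239
scene knob 87 [0.4359 0.0866 0.0698] 0.4374 0.0846 0.0132
(((213.18084716796875, 210.0448455810547), (24.733074188232422, 25.779897689819336), 111.60660552978516), array([201, 198,  26,  25, 496], dtype=int32)) (((245.84288024902344, 234.39659118652344), (17.670942306518555, 32.94868469238281), 78.01899719238281), array([229, 225,  31,  19, 367], dtype=int32))
dial (array([0.42321474, 0.17002263, 0.0637723 ]), np.float64(0.003997088137040538))
dial on z.062 [0.42507576 0.17118967 0.062     ]
(((261.0064697265625, 204.41265869140625), (12.435479164123535, 12.671127319335938), 31.318084716796875), array([255, 199,  13,  13, 127], dtype=int32)) [0.43760807 0.08315633 0.07      ]
(((265.1135559082031, 213.84852600097656), (14.77182388305664, 22.598669052124023), 77.79310607910156), array([254, 207,  23,  15, 222], dtype=int32))
0.3 [[ 9.34897138e-01  3.54918735e-01 -1.81474835e-04]
 [ 3.54918763e-01 -9.34896804e-01  7.98403413e-04]
 [ 1.13708085e-04 -8.10833890e-04 -9.99999665e-01]] [ 1.52341324  1.26248787 -0.58118178] 0.08535645552992643
```

View pics/r1.png

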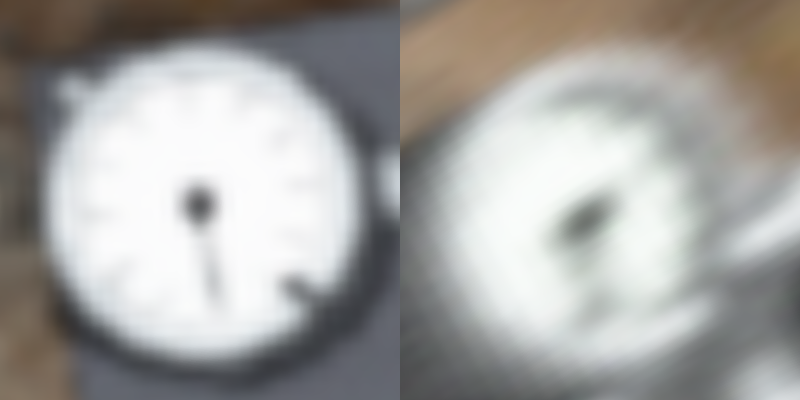

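The rectified top patch has the hub at (199,205), the pointer tip at (218,308) and the mark from (285,283) to (318,298). The ring therefore needs about 41° clockwise. I'm moving above the ring, yawed +29° so the turn ends aligned with the jig (yaw about 8.7°).

Emit:
send_rows --dr '[[0, 0, -29], [0, 0, -29], [0, 0, -29], [0, 0, -29], [0, 0, -29], [0, 0, -29], [0, 0, -29], [0, 0, -29], [0, 0, -29], [0, 0, -29], [0, 0, -29], [0, 0, -29], [0, 0, -29], [0, 0, -29], [0, 0, -29], [0, 0, -29], [0, 0, -29], [0, 0, -29], [0, 0, -29], [0, 0, -29]]' --offset '[[45.75, -58.47, 9.2], [45.75, -58.47, 9.2], [45.75, -58.47, 9.2], [45.75, -58.47, 9.2], [45.75, -58.47, 9.2], [45.75, -58.47, 9.2], [45.75, -58.47, 9.2], [45.75, -58.47, 9.2], [45.75, -58.47, 9.2], [45.75, -58.47, 9.2], [45.75, -58.47, 9.2], [45.75, -58.47, 9.2], [45.75, -58.47, 9.2], [45.75, -58.47, 9.2], [45.75, -58.47, 9.2], [45.75, -58.47, 9.2], [45.75, -58.47, 9.2], [45.75, -58.47, 9.2], [45.75, -58.47, 9.2], [45.75, -58.47, 9.2]]' --claw '[1, 1, 1, 1, 1, 1, 1, 1, 1, 1, 1, 1, 1, 1, 1, 1, 1, 1, 1, 1]'

```text
t: 2.3
ee_pos: [0.4243, 0.1702, 0.1506]
tool_rot: [[0.647, 0.762, 0.001], [0.762, -0.647, -0.0], [0.0, 0.0, -1.0]]
ft_force: [0.1, 0.4, 0.2]
opening: 0.0854
gripper_force: 0.0
```

Emit:
send_rows --dr '[[0, 0, 0], [0, 0, 0], [0, 0, 0], [0, 0, 0], [0, 0, 0], [0, 0, 0], [0, 0, 0], [0, 0, 0], [0, 0, 0], [0, 0, 0]]' --offset '[[0.06, -0.06, 3], [0.06, -0.06, 6], [0.06, -0.06, 9], [0.06, -0.06, 10.4], [0.06, -0.06, 10.4], [0.06, -0.06, 10.4], [0.06, -0.06, 10.4], [0.06, -0.06, 10.4], [0.06, -0.06, 10.4], [0.06, -0.06, 10.4]]' --claw '[1, 1, 1, 1, 0.6, 0.4, 0.3, 0.2, 0.2, 0.2]'

```text
t: 3.3
ee_pos: [0.4246, 0.1724, 0.0469]
tool_rot: [[0.646, 0.764, 0.001], [0.764, -0.646, 0.0], [0.001, 0.001, -1.0]]
ft_force: [0.2, -0.5, -0.7]
opening: 0.0516
gripper_force: 0.0
```

```bash
python3 - <<'E'
from h import *
s=arm.state(); print(s['t'],s['ee_pos'],s['ft_force'],s['wrist_torque'],s['opening'],s['gripper_force'])
c=cam('scene'); a=c['frame'][150:270,180:320]; b=cam('top')['frame'][160:250,170:310]
a=cv2.resize(a,None,fx=4,fy=4,interpolation=2); b=cv2.resize(b,None,fx=1.7,fy=1.7,interpolation=2)
o=np.zeros((480,800,3),np.uint8); o[:480,:560]=a; o[:b.shape[0],560:560+b.shape[1]]=b[:,:240]; cv2.imwrite('pics/g1.png',o[:,:,::-1])
E
```

```text
3.3 [0.42461879 0.17239025 0.0468619 ] [ 0.17126723 -0.49679093 -0.73173946] [-0.02561223 -0.03502807 -0.03629484] 0.051626326929625634 0.0
```

View pics/g1.png

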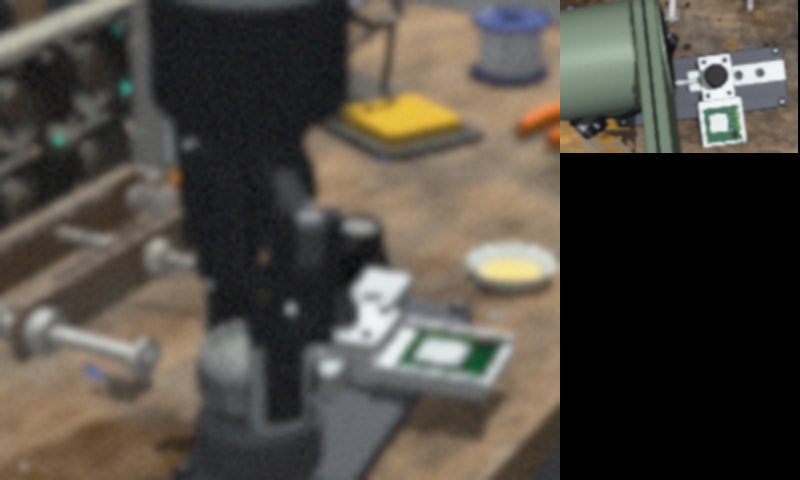

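The picture shows the fingers straddling the ring at its height, with no contact at 51.6 mm opening, so the gripper is centred. I'll close and turn 41° clockwise.

Emit:
send_rows --dr '[[0, 0, 0], [0, 0, 0], [0, 0, 0], [0, 0, 4], [0, 0, 8], [0, 0, 12], [0, 0, 16], [0, 0, 20], [0, 0, 24], [0, 0, 28], [0, 0, 32], [0, 0, 35], [0, 0, 37], [0, 0, 39], [0, 0, 40], [0, 0, 41], [0, 0, 41], [0, 0, 41], [0, 0, 41], [0, 0, 41]]' --offset '[[0, 0, 0], [0, 0, 0], [0, 0, 0], [0, 0, 0], [0, 0, 0], [0, 0, 0], [0, 0, 0], [0, 0, 0], [0, 0, 0], [0, 0, 0], [0, 0, 0], [0, 0, 0], [0, 0, 0], [0, 0, 0], [0, 0, 0], [0, 0, 0], [0, 0, 0], [0, 0, 0], [0, 0, 0], [0, 0, 0]]' --claw '[-1, -1, -1, -1, -1, -1, -1, -1, -1, -1, -1, -1, -1, -1, -1, -1, -1, -1, -1, -1]'

```text
t: 5.4
ee_pos: [0.4251, 0.1713, 0.0472]
tool_rot: [[0.988, 0.153, 0.002], [0.154, -0.988, -0.002], [0.001, 0.002, -1.0]]
ft_force: [0.0, -4.3, 6.0]
opening: 0.0459
gripper_force: 60.4
```

Emit:
send_rows --dr '[[0, 0, 0], [0, 0, 0], [0, 0, 0], [0, 0, 0], [0, 0, 0], [0, 0, 0], [0, 0, 0], [0, 0, 0], [0, 0, 0], [0, 0, 0], [0, 0, 0], [0, 0, 0], [0, 0, 0]]' --offset '[[0, 0, 0], [0, 0, 0], [0, 0, 0], [0, 0, 0], [0, 0, -4], [0, 0, -8], [0, 0, -12], [-1, 5, -12], [-2, 10, -12], [-4, 15, -12], [-4.9, 18.5, -12], [-4.9, 18.5, -12], [-4.9, 18.5, -12]]' --claw '[0.4, 0.6, 0.6, 0.6, 0.6, 0.6, 0.6, 0.6, 0.6, 0.6, 0.6, 0.6, 0.6]'

```text
t: 6.7
ee_pos: [0.4039, -0.0186, 0.1663]
tool_rot: [[0.989, 0.15, 0.0], [0.15, -0.989, 0.001], [0.0, -0.001, -1.0]]
ft_force: [0.2, 1.1, -0.1]
opening: 0.0679
gripper_force: 0.0
```

```bash
python3 - <<'E'
from h import *
t=cam('top'); s=cam('scene')
def grid(c,x0,y0,z,h,n=400):
    i=np.arange(n); X=x0+h-2*h*i/n; Y=y0+h-2*h*i/n
    YY,XX=np.meshgrid(Y,X); p=np.stack([XX,YY,0*XX+z],-1)@c['R'].T+c['t']; q=p@c['K'].T; q=(q[...,:2]/q[...,2:]).astype(np.float32)
    return cv2.remap(c['frame'],q[...,0],q[...,1],cv2.INTER_CUBIC)
b=cv2.resize(s['frame'][195:285,210:320],(400,327),interpolation=2); o=np.zeros((400,800,3),np.uint8)
o[:,:400]=grid(t,.4251,.1712,.061,.03); o[:327,400:]=b; cv2.imwrite('pics/r2.png',o[:,:,::-1])
P=cloud(t); m=(P[...,2]>.067)&(P[...,2]<.076)&(np.hypot(P[...,0]-.438,P[...,1]-.083)<.022); print(m.sum(),P[m].mean(0) if m.any() else 0)
print(arm.state()['ee_pos'],arm.state()['ft_force'])
E
```

```text
155 [0.43895663 0.08148152 0.07113876]
[ 0.40400847 -0.01717066  0.16614984] [-0.56909299  0.09186273 -0.08614733]
```

View pics/r2.png

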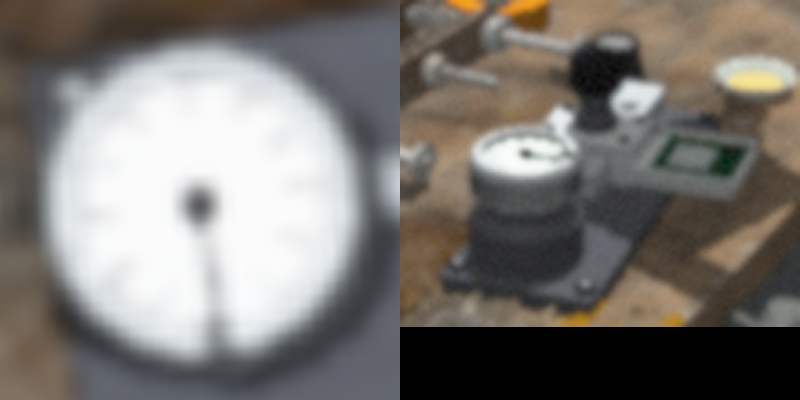

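The mark, at (218,345), now lies on the pointer line from the hub (199,205) to the tip (216,305), within about 2°. The slide hasn't moved, so on to the knob.

Emit:
send_rows --dr '[[0, 0, 0], [0, 0, 0], [0, 0, 0], [0, 0, 0], [0, 0, 0], [0, 0, 0], [0, 0, 0], [0, 0, 0], [0, 0, 0], [0, 0, 0], [0, 0, 0], [0, 0, 0], [0, 0, 0], [0, 0, 0]]' --offset '[[2.5, -4.7, 0], [4.91, -9.32, 0], [4.91, -9.32, 0], [4.91, -9.32, 0], [4.91, -9.32, 3], [4.91, -9.32, 6], [4.91, -9.32, 9], [4.91, -9.32, 11], [4.91, -9.32, 11.4], [4.91, -9.32, 11.4], [4.91, -9.32, 11.4], [4.91, -9.32, 11.4], [4.91, -9.32, 11.4], [4.91, -9.32, 11.4]]' --claw '[0.6, 0.6, 0.6, 0.6, 0.6, 0.6, 0.6, 0.6, 0.3, 0, -0.2, -0.28, -0.28, -0.28]'

```text
t: 8.2
ee_pos: [0.4389, 0.0816, 0.053]
tool_rot: [[0.988, 0.153, 0.002], [0.153, -0.988, -0.0], [0.002, 0.0, -1.0]]
ft_force: [0.4, -0.7, 0.8]
opening: 0.0308
gripper_force: 0.0
```

Emit:
send_rows --dr '[[0, 0, 0], [0, 0, 0], [0, 0, 0], [0, 0, 0], [0, 0, 0]]' --offset '[[0, 0, 0], [0, 0, 0], [0, 0, 0], [0, 0, 0], [0, 0, 0]]' --claw '[-1, -1, -1, -1, -1]'

```text
t: 8.7
ee_pos: [0.4389, 0.0816, 0.0531]
tool_rot: [[0.988, 0.153, 0.001], [0.153, -0.988, -0.0], [0.001, 0.0, -1.0]]
ft_force: [-1.6, -0.1, 5.3]
opening: 0.0242
gripper_force: 58.5
```

Emit:
send_rows --dr '[[0, 0, 0], [0, 0, 0], [0, 0, 0], [0, 0, 0], [0, 0, 0], [0, 0, 0], [0, 0, 0]]' --offset '[[0, 0, -0.3], [0, 0, -0.6], [0, 0, -0.9], [0, 0, -1.2], [0, 0, -1.25], [0, 0, -1.25], [0, 0, -1.25]]' --claw '[-1, -1, -1, -1, -1, -1, -1]'

```text
t: 9.4
ee_pos: [0.4386, 0.0816, 0.0648]
tool_rot: [[0.988, 0.153, 0.001], [0.153, -0.988, 0.0], [0.001, 0.0, -1.0]]
ft_force: [3.6, 0.2, -4.5]
opening: 0.0237
gripper_force: 59.0
```

```bash
python3 - <<'E'
from h import *
s=arm.state(); print(s['t'],s['ee_pos'],s['ft_force'],s['tool_rot'])
E
```

```text
9.4 [0.43862035 0.08158356 0.0648448 ] [ 3.63562195  0.15182083 -4.54298811] [[ 9.88271375e-01  1.52706107e-01  7.30889956e-04]
 [ 1.52706093e-01 -9.88271645e-01  7.51089231e-05]
 [ 7.33787411e-04  3.73833511e-05 -9.99999730e-01]]
```

Emit:
send_rows --dr '[[0, 0, 0], [0, 0, 0], [0, 0, 0], [0, 0, 0], [0, 0, 0], [0, 0, 0], [0, 0, 0], [0, 0, 0], [0, 0, 0]]' --offset '[[0, 0.4, 0], [0, 0.9, 0], [0, 1.4, 0], [0, 1.9, 0], [0, 2.3, 0], [0, 2.5, 0], [0, 2.5, 0], [0, 2.5, 0], [0, 2.5, 0]]' --claw '[-1, -1, -1, -1, -1, -1, -1, -1, -1]'

```text
t: 10.3
ee_pos: [0.4426, 0.0564, 0.0649]
tool_rot: [[0.988, 0.153, 0.001], [0.153, -0.988, -0.001], [0.001, 0.001, -1.0]]
ft_force: [5.1, -0.6, -4.4]
opening: 0.0242
gripper_force: 59.1
```

Emit:
send_rows --dr '[[0, 0, 0], [0, 0, 0], [0, 0, 0], [0, 0, 0], [0, 0, 0], [0, 0, 0], [0, 0, 0], [0, 0, 0], [0, 0, 0]]' --offset '[[0, -0.01, 0.2], [0, -0.01, 0.4], [0, -0.01, 0.6], [0, -0.01, 0.8], [0, -0.01, 1.0], [0, -0.01, 1.2], [0, -0.01, 1.25], [0, -0.01, 1.25], [0, -0.01, 1.25]]' --claw '[-1, -1, -1, -1, -1, -1, -1, -1, -1]'

```text
t: 11.2
ee_pos: [0.4426, 0.0569, 0.0531]
tool_rot: [[0.988, 0.153, 0.001], [0.153, -0.988, -0.0], [0.001, 0.0, -1.0]]
ft_force: [2.1, -1.0, 5.5]
opening: 0.0237
gripper_force: 60.0
```

Height and force match the original home grip. I'll press another 1.5 mm to confirm the pin has bottomed, then look.

Emit:
send_rows --dr '[[0, 0, 0], [0, 0, 0], [0, 0, 0], [0, 0, 0], [0, 0, 0]]' --offset '[[0, 0, 0.05], [0, 0, 0.1], [0, 0, 0.15], [0, 0, 0.15], [0, 0, 0.15]]' --claw '[-1, -1, -1, -1, -1]'

```text
t: 11.7
ee_pos: [0.4428, 0.0569, 0.0529]
tool_rot: [[0.988, 0.153, 0.0], [0.153, -0.988, -0.0], [0.0, 0.0, -1.0]]
ft_force: [-2.1, -0.3, 16.2]
opening: 0.0238
gripper_force: 61.1
```

```bash
python3 - <<'E'
from h import *
s=arm.state(); print(s['t'],s['ee_pos'],s['ft_force'],s['gripper_force'])
c=cam('scene'); save(c,'e1.png',(200,150,340,270),4)
t=cam('top'); f=cv2.resize(np.ascontiguousarray(t['frame'][170:250,180:345]),None,fx=4.8,fy=4.8,interpolation=2); cv2.imwrite('pics/e2.png',f[:,:,::-1])
E
```

```text
11.7 [0.44281269 0.05692732 0.05292467] [-2.14120646 -0.31744    16.23109649] 61.1323865968734
```

View pics/e1.png

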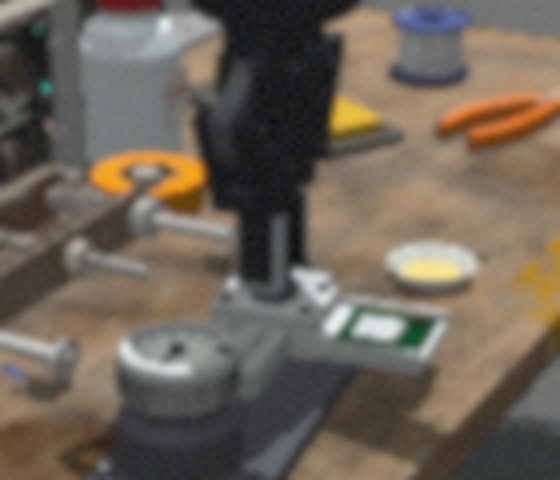

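View pics/e2.png

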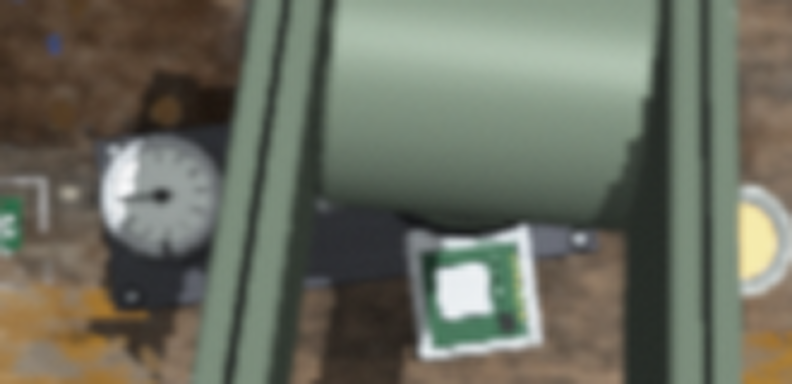

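The scene view shows the fingers on the knob, with the section moved and seated. In the top view the pointer has turned a quarter clockwise, with its tip at (118,198), while the mark stays at (165,245). The extra press met a hard stop at 16 N, so the pin is home.

```bash
python3 -c "
from station import arm
print(arm.finish_job())"
```

```text
the job is handed in; nothing more can be done
None
```

The job is handed in with the zero mark set to the pointer (within about 2°), the slide moved one hole and pin home there, and the knob still gripped at about 60 N; the hand-in call returned no verdict.

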